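# Reset the label printer through its shuttered well

### The arm

A 7-joint arm with a two-finger parallel gripper is mounted at the origin on the work surface. World frame = base frame: x ahead of the robot, y to its left, z up, the work surface at z = 0. Lengths are in m, angles in rad, forces in N, time in s.
With the tool pointing down it reaches from about 0.4 to 0.875 m from the base axis. Payload 6.5 kg.
Tool frame: the origin (TCP) lies midway between the tips of the shut fingers; the grasp point (between the pads) lies 19 mm behind it (bot.pinch_z is the z of the grasp point in the tool frame, in m); z points along the fingers, y is the line along which they close (so a half turn about z gives the same grasp; the last joint's range is limited). The gripper opens to 85 mm and grips with 20 to 120 N. Pads are 22 mm wide; open, the fingers measure 114 mm over their backs; the gripper's body (76 mm by 85 mm) begins 54 mm behind the grasp point. The pads swing forward as they close: fully open they stand 13 mm farther back than shut.
Start: joints at [1.217, 0.536, -0.004, 1.538, 0.003, 1.067, -0.071], TCP at [0.184, -0.623, 0.193] pointing down, gripper open.
Joint ranges: [-2.7, 2.7], [-0.37, 2.16], [-1.27, 1.26], [0.24, 2.4], [-1.31, 4.45], [0.19, 1.91], [-2.76, 2.76]. Speed limits (rad/s): [2.39, 2.39, 3.14, 3.14, 3.14, 3.14, 3.14].

### API

Orientations are given as [roll, pitch, yaw] about the fixed x, y, z axes, in that order (R = Rz(yaw) Ry(pitch) Rx(roll)).
In Python, from bench import bot gives the robot as it stands. The module is installed in compiled form; this text tells all that it offers. Calls block until the motion is done:
- bot.reach(position, orientation): joint-space move of the TCP to a pose.
- bot.move_l(position, rotation=None, speed=0.15, threshold=None): straight line of the TCP; rotation=None keeps the orientation; speed is the mean speed in m/s. With threshold (N) it stops when the force on the tool has changed by that much, and returns True; else False.
- bot.move_joints(angles): joint-space move.
- bot.gripper_open() and bot.close(grip_force=None): open the fingers fully, or close them until they stop; grip_force is the grip in N (None keeps the last).
- bot.sleep(seconds).
- bot.ik(position, orientation): joint angles nearest the present ones, or None.
- bot.read_state(): the state.
- bot.snapshot(name): name is "scene" or "top"; returns (picture, depth): 420x560x3 uint8, red, green, blue; 420x560 float32, m along the optical axis (not along the pixel's ray), 0 where there is no reading.
- bot.camera_params(name): a dict with "fx", "fy", "cx", "cy" (pixels), "extrinsics" (4x4, takes a point from world to camera coordinates). Camera axes: x right, y down, z forward; pixel columns grow to the right and rows downward; lengths in m; the calibration is good to about 2 mm. A picture is of the moment at which its call begins. camera_params takes no time and is no camera call.
A pose or a line that the arm cannot do raises bot.Unreachable and nothing moves.
- bot.job_done(): hands the job in; it is judged then, once.
The state is a dict: "clock": time; "q": joint angles; "joint_vel": joint speeds; "joint_efforts": joint torques, N m; "tool_pos": TCP position; "eef_rot": TCP orientation; "wrist_force": force on the tool from outside, world axes, zero at the start; "ft_torque": the same for the moment, N m; "width": finger opening in m; "grip_force": force on a finger pad.
Only numpy, scipy, OpenCV 4.12 (cv2) and the standard library are available. Lean on these libraries where they do the work, as an engineer would, in place of code of your own. Each camera call takes 0.05 s, during which the arm holds its last target. There are 200 camera calls.

### The job

The label printer on the packing desk needs a reset. With a fingertip, push the shutter on its top fully aside by the yellow rib, reach into the well and press the sunken red key all the way down, hold it there for a second and let it come up, then push the shutter fully shut again. Only push and press: leave the printer standing where it is without lifting or shoving it, leave the raised blue button alone, and do not disturb the other things on the desk.

Things in the scene. Friction and masses are not known exactly. Their poses are not given: they have to be found in the camera images.
- printer: Dark grey label printer, a loose box 170 (x) by 130 (y) by 70 mm high, about 0.95 kg, standing on the desk. Origin: centre of its underside, z up; a paper label pokes out of its -x side. In its frame the square well is centred at x -35, y -30 mm, with 42 mm wide vertical sides along x and y; the shutter covers it when shut. The flat top around it is 70 mm high; two 3 mm high guide rails are only marks, not solid.
- well_mouth (a point): Centre of the well's mouth, in the plane of the printer's top (70 mm above the desk), on the axis of the red key. The well is 42 by 42 mm with its floor 36 mm below the mouth. Axes as the printer's.
- key_top (a point): Centre of the top of the red reset key: an upright round button 24 mm across in the middle of the well, its top 22 mm below the mouth when up. Axes as the printer's.
- reset_key (a joint): Travel of the red key, m: 0 up, 0.006 fully down. A spring returns it; 1.5 N starts it moving, 5 N takes it fully down.
- rib_top (a point): Centre of the top of the yellow rib on the white shutter; moves with the shutter. The rib is 32 mm long along the printer's x, 8 mm thick along its y and stands 16 mm above the shutter plate (its top is 20.5 mm above the printer's top). The plate is 50 by 50 mm and 4 mm thick with the rib across its middle. Axes as the printer's.
- shutter (a joint): Slide of the shutter, m: 0 shut, squarely over the well; it moves along the printer's +y to 0.055, fully open, and uncovers the well. About 1 N of rubbing, stays where left, hard stops at both ends. May start up to 12 mm open.
- feed_top (a point): Centre of the top of the raised blue feed button, 20 mm across, 8 mm above the printer's top at x 50, y -35 mm in the printer's frame. Not to be pressed.
- feed_button (a joint): Travel of the blue feed button, m: 0 up, 0.005 down. To be left alone.
- carton: Open cardboard carton 130 by 110 mm, 95 mm high with its flaps. Origin: centre of its underside. Loose bystander; it and the printer may change places.
- tape_gun: Red tape dispenser lying down, with a roll and a cream handle, 260 mm long along its x, 58 mm high. Origin on its underside near the middle. Loose bystander.
- scanner: Dark handheld barcode terminal lying down, body 160 by 75 by 36 mm with a grip to -y that reaches 135 mm from the origin. Origin: underside centre of the body. Loose bystander.
- marker: White marker pen with black cap, 120 mm long along x, 17 mm thick, lying on the fixed 210 by 150 by 10 mm notepad. Origin on its underside. Loose bystander.
- stamp: Small wooden hand stamp, 35 mm across, 62 mm high, upright. Origin: underside centre. Loose bystander.
- highlighter: Pink highlighter, 95 mm long along x, 17 mm thick, lying on the desk. Origin on its underside. Loose bystander.
There are look-alikes about, which are no part of the job. What is shaped like the printer but purple is not meant.

How it is judged:
By the outcome, as a careful person would: the job done as asked, in the order asked, and still so for the second after the job is handed in, with the robot touching nothing.
It also fails if it takes over 51 s, if anything falls off the work surface, if the arm or the gripper's body presses on something with over 40 N, if the wrist force passes 120 N, or if a joint passes its speed limit or range.

## Working session

There is one attempt and no reset: what is moved stays moved. The work goes in short steps, each a Python script; the robot and the scene stay as the last script left them, time stands still between calls to the robot, and variables do not carry over. Pictures are saved under pics/ and viewed, at most 10 in all, crops included, and the job is handed in when it is done.

```bash
mkdir -p pics
python3 - <<'E'
from bench import bot
import cv2,numpy as np
for n in("scene","top"):
    p,d=bot.snapshot(n); cv2.imwrite(f"pics/{n}0.png",p[:,:,::-1]); np.save(n+"_p.npy",p);np.save(n+"_d.npy",d)
    c=bot.camera_params(n); print(n,c['fx'],c['cx'],c['cy'],np.round(np.linalg.inv(c['extrinsics']),3).tolist())
print(bot.read_state()['clock'])
E
```

```text
scene 468.0314038552256 284.7207352235235 213.64858679202425 [[0.461, 0.753, -0.47, 1.092], [0.888, -0.386, 0.252, -0.288], [0.008, -0.533, -0.846, 1.127], [0.0, 0.0, 0.0, 1.0]]
top 442.28628912647076 287.4192802037262 201.3836200333163 [[0.027, -0.993, 0.113, 0.378], [-1.0, -0.027, -0.006, 0.003], [0.009, -0.113, -0.994, 1.28], [0.0, 0.0, 0.0, 1.0]]
0.1
```

View pics/top0.png

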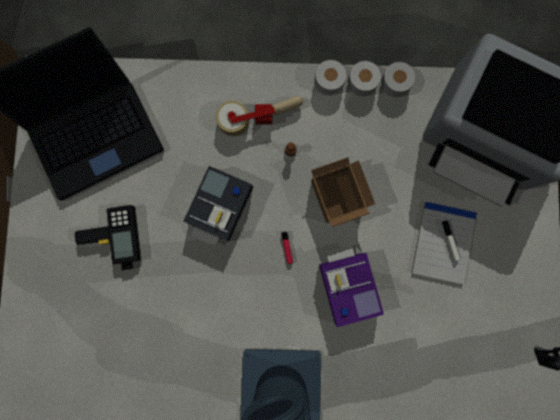

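View pics/scene0.png

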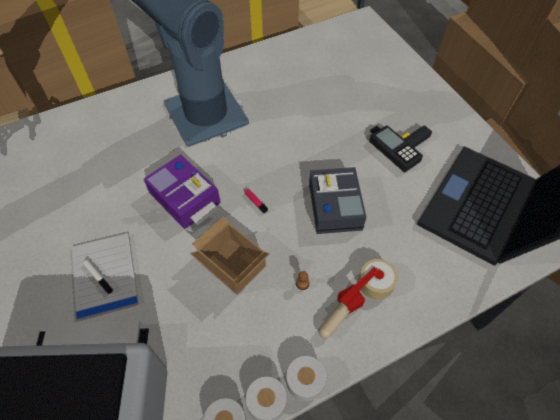

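Run:
```python
import cv2,numpy as np
a=np.load("top_p.npy")[155:255,170:270,::-1];b=np.load("scene_p.npy")[155:245,295:385,::-1]
f=lambda x:cv2.convertScaleAbs(cv2.resize(x,(400,400),interpolation=cv2.INTER_CUBIC),alpha=1.6)
cv2.imwrite("pics/crop.png",np.hstack([f(a),f(b)]))
```

```text
(no output)
```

View pics/crop.png

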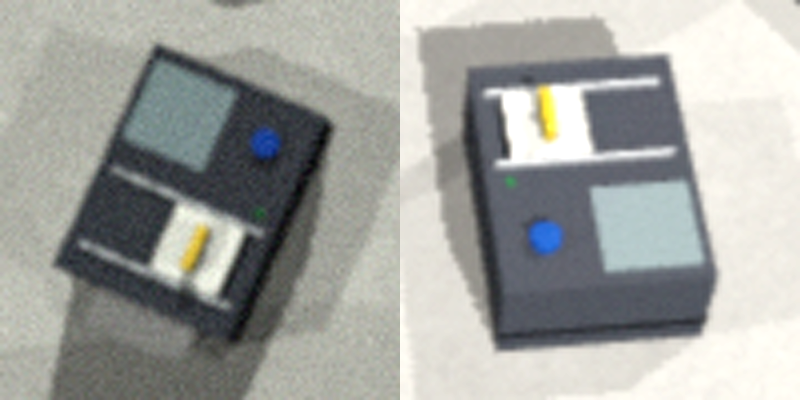

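The candidates are the dark grey printer at top-image pixel (219,204) and the purple look-alike at (351,289). I choose the dark grey one. The crop confirms it: rib near (219,217), blue button near (236,191), and the shutter slides left, which is the printer's +y.

```bash
cat > m.py <<'E'
import cv2,numpy as np
from bench import bot
def rays(n):
    c=bot.camera_params(n); T=np.linalg.inv(c['extrinsics']); v,u=np.mgrid[:420,:560]
    r=np.stack([(u-c['cx'])/c['fx'],(v-c['cy'])/c['fy'],np.ones(u.shape)],-1)
    return T[:3,3], r@T[:3,:3].T
def measure(n,p,d,near=None):
    o,r=rays(n); W=o+r*d[...,None]
    pl=lambda z:o+r*((z-o[2])/r[...,2])[...,None]
    hsv=cv2.cvtColor(cv2.medianBlur(p,3),cv2.COLOR_RGB2HSV); h,s,v=cv2.split(hsv)
    if near is None: near=W[204,219,:2]
    roi=np.hypot(*(W[...,:2]-near).transpose(2,0,1))<.13
    top=(roi&(W[...,2]>.06)&(W[...,2]<.1)).astype(np.uint8)
    k,lab,st,ce=cv2.connectedComponentsWithStats(top); i=1+np.argmax(st[1:,4])
    rect=cv2.minAreaRect((pl(.07)[lab==i][:,:2]*1000).astype(np.float32))
    blue=roi&(h>100)&(h<130)&(s>150)&(v>60)
    yel=roi&(h>15)&(h<35)&(s>130)&(v>80)&(W[...,2]>.06)
    B=pl(.078)[blue][:,:2]; Y=pl(.0905)[yel][:,:2]
    return dict(rect=rect,z=np.median(W[lab==i][:,2]),blue=B.mean(0),nb=len(B),rib=Y.mean(0),ny=len(Y),ribz=np.median(W[yel][:,2]),blz=np.median(W[blue][:,2]),
      ribrect=cv2.minAreaRect((Y*1000).astype(np.float32)))
E
python3 - <<'E'
from m import *
near=None
for n in("top","scene"):
    m=measure(n,np.load(n+"_p.npy"),np.load(n+"_d.npy"),near)
    if near is None: near=np.array(m['rect'][0])/1000
    print(n,m)
    e=np.array(m['rib'])-m['blue']; print(e)
    for a in [m['rect'][2]+k*90 for k in range(4)]:
        t=np.radians(a);R=np.array([[np.cos(t),-np.sin(t)],[np.sin(t),np.cos(t)]]);c=np.array(m['rect'][0])/1000
        print(a,np.round(R.T@(m['rib']-c)*1000,1),np.round(R.T@(m['blue']-c)*1000,1))
E
```

```text
top {'rect': ((507.66864013671875, 188.01260375976562), (131.40176391601562, 169.84506225585938), 68.09722900390625), 'z': np.float64(0.07081985199146279), 'blue': array([0.54169597, 0.13765343]), 'nb': 38, 'rib': array([0.46646712, 0.18050721]), 'ny': 26, 'ribz': np.float64(0.09003273527198197), 'blz': np.float64(0.07827639422744803), 'ribrect': ((466.78955078125, 180.26361083984375), (6.06080436706543, 26.37021255493164), 65.85628509521484)}
[-0.07522885  0.04285379]
68.09722900390625 [-22.3  35.4] [-34.  -50.4]
158.09722900390625 [35.4 22.3] [-50.4  34. ]
248.09722900390625 [ 22.3 -35.4] [34.  50.4]
338.09722900390625 [-35.4 -22.3] [ 50.4 -34. ]
scene {'rect': ((511.7713623046875, 183.957763671875), (131.55087280273438, 177.13186645507812), 68.0750503540039), 'z': np.float64(0.07148299057752205), 'blue': array([0.54444331, 0.13341817]), 'nb': 41, 'rib': array([0.47312193, 0.17558623]), 'ny': 28, 'ribz': np.float64(0.09087981235464881), 'blz': np.float64(0.07828857811224932), 'ribrect': ((472.5528564453125, 175.84974670410156), (8.208528518676758, 33.89311218261719), 69.09477996826172)}
[-0.07132138  0.04216806]
68.0750503540039 [-22.2  32.7] [-34.7 -49.2]
158.0750503540039 [32.7 22.2] [-49.2  34.7]
248.0750503540039 [ 22.2 -32.7] [34.7 49.2]
338.0750503540039 [-32.7 -22.2] [ 49.2 -34.7]
```

```bash
cat >> m.py <<'E'
C=np.array([.5095,.1863]); TH=np.radians(-21.9)
R2=np.array([[np.cos(TH),-np.sin(TH)],[np.sin(TH),np.cos(TH)]])
P=lambda x,y,z:[*(C+R2@np.array([x,y])/1000),z/1000]
def loc():
    s=bot.read_state(); return np.round(R2.T@(np.array(s['tool_pos'][:2])-C)*1000,1), round(s['tool_pos'][2]*1000,1), np.round(R2.T@np.array(s['wrist_force'])[:2],2), round(s['wrist_force'][2],2), round(s['clock'],2)
E
python3 - <<'E'
from m import *
for psi in(TH+np.pi/2,TH-np.pi/2):
    print(psi,[None if (q:=bot.ik(P(-35,y,z),[np.pi,0,psi])) is None else np.round(q,2) for y,z in((-46,150),(-30,40),(60,80))])
bot.close(20)
qs=[(bot.ik(P(-35,-47,150),[np.pi,0,p]),p) for p in(TH+np.pi/2,TH-np.pi/2)]
q,p=min([a for a in qs if a[0] is not None],key=lambda a:abs(a[0][6]))
print('psi',p)
s=bot.read_state(); 
bot.move_l([s['tool_pos'][0],s['tool_pos'][1],.25],speed=.2)
bot.reach(P(-35,-47,160),[np.pi,0,p]); print(loc())
w=[bot.read_state()['wrist_force'] for _ in range(1)]; print(w, bot.read_state()['width'])
E
```

```text
1.1885692206081384 [array([ 0.42,  0.55, -1.08,  1.96,  0.58,  0.99, -1.32]), array([ 0.18,  0.67, -0.8 ,  2.01,  0.69,  0.76, -1.43]), array([ 0.07,  0.71, -0.86,  1.83,  0.67,  0.93, -1.48])]
-1.9530234329816547 [array([ 0.41,  0.54, -1.07,  1.96,  0.58,  0.98,  1.82]), array([ 0.36,  0.82, -1.08,  2.  ,  0.93,  0.93,  1.53]), array([ 0.19,  0.82, -1.08,  1.82,  0.85,  1.04,  1.53])]
psi 1.1885692206081384
(array([-34.3, -47.6]), np.float64(159.9), array([ 0.35, -0.91]), np.float64(-0.84), 4.22)
[array([-0.0120734 , -0.97215812, -0.83606267])] 0.000116215141431632
```

Run:
```python
from m import *
bot.move_l(P(-35,-47,100),speed=.1); print(loc())
print(bot.move_l(P(-35,-47,81),speed=.05,threshold=4),loc())
p,d=bot.snapshot("scene"); cv2.imwrite("pics/a.png",cv2.resize(p[120:260,260:400,::-1],(560,560)))
print(bot.move_l(P(-35,-20,81),speed=.03,threshold=2.5),loc())
```

```text
(array([-34.9, -46.6]), np.float64(100.3), array([-0.29, -0.47]), np.float64(0.13), 4.97)
False (array([-35.2, -47. ]), np.float64(80.8), array([-0.51,  0.26]), np.float64(0.85), 5.5)
False (array([-35. , -20.3]), np.float64(80.9), array([0.76, 0.42]), np.float64(-0.08), 6.6)
```

View pics/a.png

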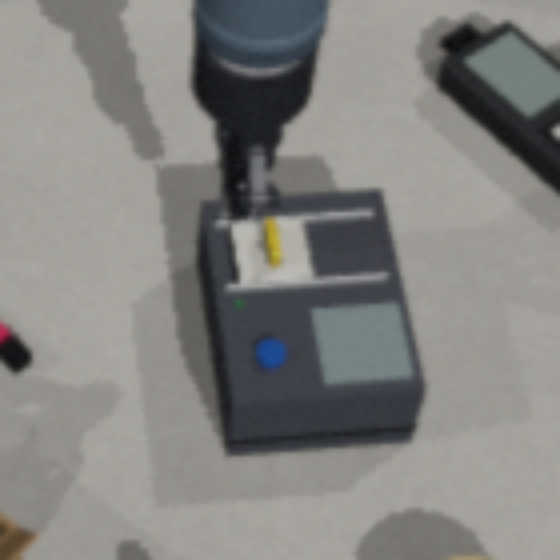

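The picture shows the tip seemingly about 20 mm towards −x of where I expected, near crop (240,212). I'll check that before pushing on.

Run:
```python
from m import *
ims=[]
print(loc())
for n in("scene","top"):
    p,d=bot.snapshot(n); m=measure(n,p,d,C)
    print(n,{k:m[k] for k in('rect','blue','rib','ny')})
    print('blue',R2.T@(m['blue']-C)*1000,'rib',R2.T@(m['rib']-C)*1000 )
    c=bot.camera_params(n);X=c['extrinsics']@np.r_[bot.read_state()['tool_pos'],1];u,v=X[0]/X[2]*c['fx']+c['cx'],X[1]/X[2]*c['fy']+c['cy'];print(u,v)
    im=p[:,:,::-1].copy(); im[int(v+.5),int(u+.5)]=(0,255,0)
    a,b=(140,290) if n=="scene" else (155,170)
    ims.append(cv2.convertScaleAbs(cv2.resize(im[a:a+100,b:b+100],(400,400),interpolation=cv2.INTER_NEAREST),alpha=2))
cv2.imwrite("pics/b.png",np.hstack(ims))
```

```text
(array([-35. , -20.3]), np.float64(80.9), array([0.76, 0.42]), np.float64(-0.08), 6.6)
scene {'rect': ((512.0382080078125, 183.75433349609375), (131.72894287109375, 177.7788848876953), 68.0750503540039), 'blue': array([0.54466022, 0.13366902]), 'rib': array([0.47244198, 0.17586864]), 'ny': 28}
blue [ 52.25364018 -35.7185962 ] rib [-30.49300368 -23.50077985]
328.28922155106454 180.58850552460805
top {'rect': ((559.55908203125, 166.52037048339844), (132.69183349609375, 61.78996276855469), 64.86470031738281), 'blue': array([0.541616  , 0.13721794]), 'rib': array([nan, nan]), 'ny': 0}
blue [ 48.10539637 -33.56124253] rib [nan nan]
218.86962845761622 215.9532909654106m.py:19: RuntimeWarning: Mean of empty slice.
  return dict(rect=rect,z=np.median(W[lab==i][:,2]),blue=B.mean(0),nb=len(B),rib=Y.mean(0),ny=len(Y),ribz=np.median(W[yel][:,2]),blz=np.median(W[blue][:,2]),
  ret = um.true_divide(
  return _methods._mean(a, axis=axis, dtype=dtype,
  ret = ret.dtype.type(ret / rcount)
```

View pics/b.png

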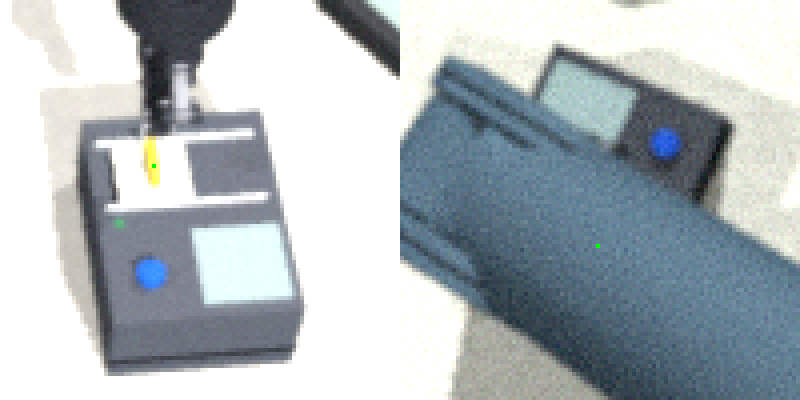

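Run:
```python
from m import *
s=bot.read_state(); print(s['tool_pos'],s['eef_rot'],s['width'],s['q'])
p,d=bot.snapshot("scene");o,r=rays("scene");W=o+r*d[...,None]
c=bot.camera_params("scene")
for h in(0,.02,.04,.08):
    X=c['extrinsics']@np.r_[np.array(s['tool_pos'])+[0,0,h],1];print(h,X[0]/X[2]*c['fx']+c['cx'],X[1]/X[2]*c['fy']+c['cy'])
# printer-frame points
for v in range(150,182,3):
    print(v,[tuple(np.round(np.r_[R2.T@(W[v,u,:2]-C)*1000,W[v,u,2]*1000]).astype(int).tolist()) for u in(326,329,332,335,338)])
```

```text
[0.46953813 0.18051245 0.08096662] [3.14156467e+00 2.51659695e-04 1.18833511e+00] 0.00011420485736635713 [ 0.24170094  0.63859983 -0.91074899  1.97035421  0.66750685  0.86471221
 -1.41594941]
0 328.3035980718768 180.59053292772802
0.02 328.93875263864635 176.25116820618894
0.04 329.59093863095575 171.7954450877939
0.08 330.94922053946453 162.51568720828107
150 [(-21, -41, 230), (-1, -39, 254), (1, -32, 256), (1, -24, 254), (2, -17, 255)]
153 [(-15, -42, 226), (-16, -34, 225), (-1, -30, 242), (1, -23, 243), (1, -16, 242)]
156 [(-19, -40, 209), (-9, -35, 221), (3, -30, 236), (2, -22, 233), (3, -15, 234)]
159 [(-18, -39, 198), (-6, -34, 213), (6, -30, 227), (8, -23, 229), (4, -14, 223)]
162 [(-18, -38, 186), (-20, -30, 183), (-20, -22, 182), (12, -23, 222), (-159, 35, 2)]
165 [(-22, -36, 169), (5, -35, 203), (9, -29, 207), (17, -23, 216), (8, -13, 204)]
168 [(-27, -33, 149), (10, -35, 197), (23, -31, 213), (24, -24, 214), (22, -16, 210)]
171 [(-28, -32, 135), (-20, -26, 145), (-22, -18, 141), (-74, 6, 71), (-70, 13, 74)]
174 [(-27, -31, 123), (-61, -14, 76), (-59, -6, 78), (-63, 4, 71), (-60, 12, 74)]
177 [(-39, -27, 93), (-53, -15, 73), (-51, -7, 75), (-51, 2, 73), (-53, 11, 69)]
180 [(-37, -27, 82), (-30, -20, 91), (-39, -9, 77), (-43, 1, 71), (-42, 9, 70)]
```

Run:
```python
from m import *
ims=[bot.snapshot("scene") for _ in range(6)]
d=np.median([i[1] for i in ims],0);o,r=rays("scene");W=o+r*d[...,None]
t=bot.read_state()['tool_pos']; 
L=np.concatenate([(W[...,:2]-t[:2])@R2,W[...,2:]-t[2]],-1)*1000
for v in range(158,180): print(v,[tuple(np.round(L[v,u]).astype(int).tolist()) for u in range(322,341,2)])
p=np.mean([i[0] for i in ims],0).astype(np.uint8)
cv2.imwrite("pics/c.png",cv2.convertScaleAbs(cv2.resize(p[135:195,300:360,::-1],(600,600),interpolation=cv2.INTER_CUBIC),alpha=2.5))
print(bot.read_state()['clock'])
```

```text
158 [(-145, 9, -81), (-145, 15, -82), (17, -19, 122), (16, -14, 120), (37, -14, 146), (41, -10, 150), (38, -5, 146), (38, 1, 145), (41, 5, 148), (-141, 64, -82)]
159 [(-141, 8, -81), (-141, 14, -82), (17, -19, 118), (19, -14, 120), (36, -14, 140), (42, -10, 147), (40, -5, 144), (42, 0, 146), (39, 6, 142), (-137, 63, -82)]
160 [(-138, 8, -82), (-137, 14, -81), (16, -18, 113), (15, -13, 110), (32, -12, 132), (41, -10, 142), (41, -5, 142), (42, 0, 142), (16, 13, 109), (-129, 62, -77)]
161 [(-132, 7, -79), (-132, 13, -80), (15, -18, 107), (16, -13, 108), (16, -8, 107), (17, -3, 107), (44, -5, 142), (44, 0, 142), (-129, 56, -81), (-128, 62, -81)]
162 [(-129, 6, -80), (-129, 12, -81), (16, -18, 105), (16, -12, 103), (14, -7, 101), (15, -2, 100), (46, -5, 140), (47, 0, 141), (-127, 56, -83), (-123, 61, -79)]
163 [(-126, 6, -81), (-123, 12, -78), (9, -16, 91), (15, -12, 98), (11, -5, 92), (40, -8, 128), (47, -5, 138), (47, 0, 137), (-120, 54, -79), (-119, 60, -79)]
164 [(-121, 5, -79), (-119, 11, -78), (9, -15, 86), (14, -11, 93), (15, -6, 93), (40, -8, 125), (49, -5, 136), (50, 0, 137), (42
[... 1677 characters left out ...]
-7), (-22, 14, -6), (-23, 20, -7), (-25, 26, -11), (-24, 32, -11), (-23, 37, -9)]
176 [(-22, -14, -7), (-21, -9, -6), (-9, -6, 10), (-8, -1, 11), (-20, 8, -6), (-17, 13, -3), (-19, 19, -7), (-20, 25, -8), (-20, 31, -10), (-19, 37, -9)]
177 [(-18, -15, -5), (-17, -10, -5), (-7, -6, 8), (-4, -1, 11), (-15, 7, -4), (-15, 13, -5), (-15, 19, -6), (-17, 25, -10), (-18, 31, -11), (-16, 36, -9)]
178 [(-16, -15, -8), (-13, -10, -5), (-5, -6, 6), (-1, -2, 10), (-12, 7, -5), (-12, 13, -6), (-12, 18, -7), (-14, 24, -10), (-13, 30, -9), (-13, 36, -10)]
179 [(-11, -16, -6), (-11, -10, -6), (-2, -7, 5), (1, -2, 9), (-8, 6, -5), (-8, 12, -4), (-8, 18, -6), (-11, 24, -10), (-10, 29, -9), (-10, 35, -10)]
7.05
```

View pics/c.png

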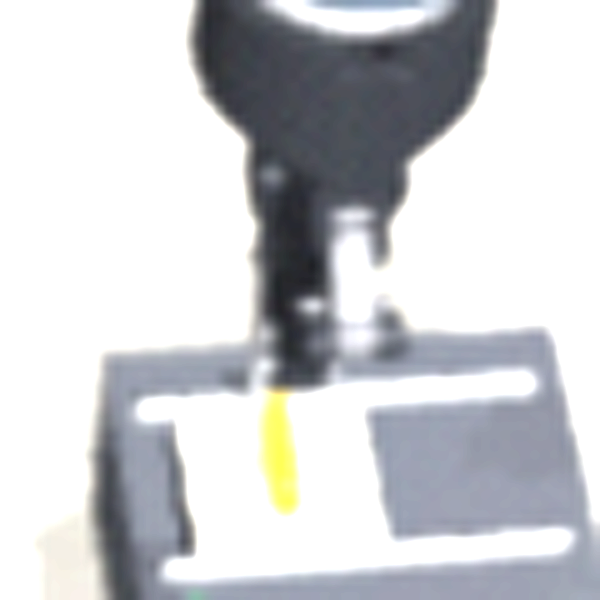

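The fingertip's horizontal position agrees, but its visible end is about 40 mm above the reported TCP. That matches the rib not having moved. I'll measure the height offset by touching the bare printer top gently.

Run:
```python
from m import *
bot.move_l(P(-35,35,90),speed=.15)
print(loc()); print(bot.move_l(P(-35,35,60),speed=.05,threshold=3),loc())
if loc()[1]<64: print(bot.move_l(P(-35,35,15),speed=.03,threshold=3),loc())
```

```text
(array([-35.2,  34.3]), np.float64(89.6), array([ 0.03, -0.63]), np.float64(-0.49), 7.58)
False (array([-35.1,  35.2]), np.float64(60.0), array([-0.35, -1.  ]), np.float64(0.81), 8.32)
True (array([-35.1,  34.9]), np.float64(32.1), array([-0.38, -1.47]), np.float64(7.65), 9.27)
```

```bash
cat >> m.py <<'E'
D=37.5
T=lambda x,y,z:P(x,y,z-D)   # true tip height
E
python3 - <<'E'
from m import *
bot.move_l(T(-35,35,112),speed=.15)
bot.move_l(T(-35,-47,112),speed=.15)
print(bot.move_l(T(-35,-47,81.5),speed=.06,threshold=4),loc())
print(bot.move_l(T(-35,-25,81.5),speed=.03,threshold=3),loc())
p,d=bot.snapshot("scene"); m=measure("scene",p,d,C); print(R2.T@(m['rib']-C)*1000,R2.T@(m['blue']-C)*1000,m['ny'])
cv2.imwrite("pics/d.png",cv2.convertScaleAbs(cv2.resize(p[135:215,290:370,::-1],(560,560),interpolation=cv2.INTER_CUBIC),alpha=2.))
E
```

```text
False (array([-35.2, -46.8]), np.float64(43.9), array([-0.83,  0.58]), np.float64(-0.1), 11.06)
False (array([-35.2, -24.9]), np.float64(44.0), array([0.45, 0.56]), np.float64(0.12), 11.94)
[-21.10149685 -14.77103747] [ 52.08610628 -36.03896756] 9
```

View pics/d.png

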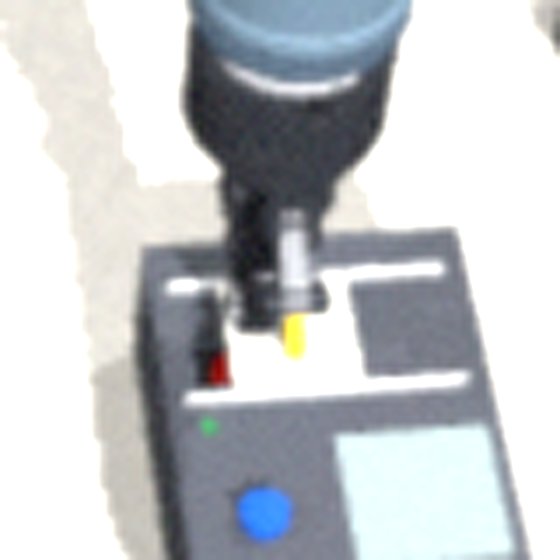

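Run:
```python
from m import *
print(bot.move_l(T(-35,4,81.5),speed=.05,threshold=4),loc())
print(bot.move_l(T(-35,22,81.5),speed=.02,threshold=2.5),loc())
p,d=bot.snapshot("scene"); m=measure("scene",p,d,C); print(R2.T@(m['rib']-C)*1000,R2.T@(m['blue']-C)*1000,m['ny'])
```

```text
False (array([-35.1,   4.4]), np.float64(44.0), array([-0.27,  0.88]), np.float64(-0.2), 12.72)
True (array([-35.1,  13.1]), np.float64(43.6), array([0.04, 0.72]), np.float64(-0.03), 13.29)
[-20.62686584  24.02048547] [ 52.08610628 -36.03896756] 11
```

Run:
```python
from m import *
for k in range(2): print(bot.move_l(T(-35,18,81.5),speed=.015,threshold=3),loc())
bot.move_l(T(-35,8,81.5),speed=.1)
bot.move_l(T(-35,8,115),speed=.15)
bot.move_l(T(-35,-30,115),speed=.15);print(loc())
p,d=bot.snapshot("scene"); m=measure("scene",p,d,C); print(R2.T@(m['rib']-C)*1000,R2.T@(m['blue']-C)*1000,m['ny'],m['rect'])
cv2.imwrite("pics/e.png",cv2.convertScaleAbs(cv2.resize(p[135:215,290:370,::-1],(560,560),interpolation=cv2.INTER_CUBIC),alpha=2.))
o,r=rays("scene");h,s,v=cv2.split(cv2.cvtColor(p,cv2.COLOR_RGB2HSV))
red=((h<8)|(h>172))&(s>120)&(v>40);W=o+r*((.048-o[2])/r[...,2])[...,None];L=(W[...,:2]-C)@R2*1000
k=red&(np.hypot(L[...,0]+35,L[...,1]+30)<30);print(k.sum(),L[k].mean(0),L[k].min(0),L[k].max(0))
```

```text
True (array([-35.4,  13.5]), np.float64(42.9), array([0.26, 0.33]), np.float64(-0.48), 13.63)
True (array([-35.7,  13.8]), np.float64(42.5), array([ 0.18, -0.83]), np.float64(0.59), 13.89)
(array([-35. , -30.5]), np.float64(77.0), array([0.6 , 0.77]), np.float64(0.5), 14.92)
[-30.99254954  24.73666622] [ 52.18166484 -35.72298117] 28 ((512.5029296875, 184.97640991210938), (131.66746520996094, 178.20220947265625), 67.43535614013672)
37 [-39.15046415 -28.84062338] [-48.10732279 -41.06612368] [-31.14148536 -17.52043452]
```

View pics/e.png

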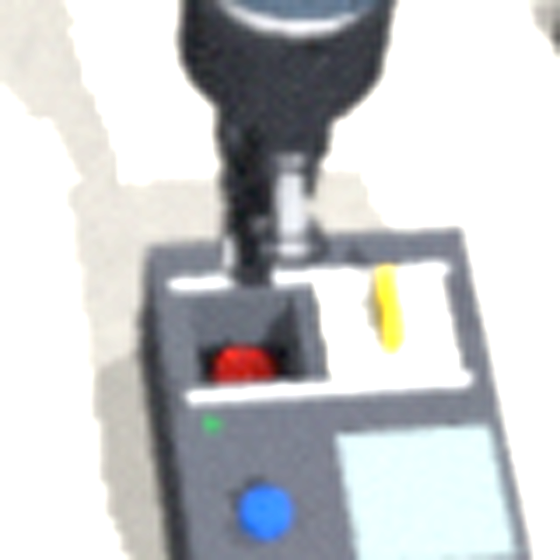

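The view shows the shutter fully open, with the rib at crop (388,310), the red key clear at (245,365), and the finger over the well. Next is the press.

Run:
```python
from m import *
bot.move_l(T(-35,-30,75),speed=.1);print(loc())
print(bot.move_l(T(-35,-30,53),speed=.05,threshold=5),loc())
print(bot.move_l(T(-35,-30,36),speed=.02,threshold=12),loc())
for _ in range(3): bot.sleep(.1); print(loc())
```

```text
(array([-35.3, -29.6]), np.float64(37.4), array([ 0.46, -0.03]), np.float64(0.8), 15.52)
False (array([-35.1, -30. ]), np.float64(15.4), array([0.07, 0.38]), np.float64(-0.3), 16.11)
True (array([-34.7, -29.9]), np.float64(4.0), array([-1.01, -1.93]), np.float64(10.35), 16.73)
(array([-34.7, -29.8]), np.float64(4.0), array([-0.45, -3.18]), np.float64(11.52), 16.83)
(array([-34.7, -29.8]), np.float64(4.0), array([-1.34, -2.54]), np.float64(11.98), 16.93)
(array([-34.7, -29.8]), np.float64(4.0), array([-0.8 , -1.63]), np.float64(12.93), 17.03)
```

Run:
```python
from m import *
bot.sleep(1.0); print(loc())
bot.move_l(T(-35,-30,56),speed=.06); print(loc())
bot.move_l(T(-35,-30,115),speed=.15)
bot.move_l(T(-35,48,115),speed=.15)
print(bot.move_l(T(-35,48,81.5),speed=.08,threshold=4),loc())
print(bot.move_l(T(-35,-9,81.5),speed=.05,threshold=4),loc())
for _ in range(3): print(bot.move_l(T(-35,-25,81.5),speed=.02,threshold=3),loc())
p,d=bot.snapshot("scene"); m=measure("scene",p,d,C); print(R2.T@(m['rib']-C)*1000,R2.T@(m['blue']-C)*1000,m['ny'])
```

```text
(array([-34.7, -29.8]), np.float64(4.0), array([-0.51, -2.09]), np.float64(12.0), 18.03)
(array([-35. , -30.2]), np.float64(18.6), array([ 0.  , -0.34]), np.float64(0.52), 18.43)
False (array([-35.2,  47.9]), np.float64(43.7), array([0.74, 0.53]), np.float64(-0.27), 20.21)
False (array([-34.9,  -9. ]), np.float64(43.9), array([-0.11,  0.59]), np.float64(-0.13), 21.5)
True (array([-35.1, -11.7]), np.float64(43.9), array([0.79, 1.2 ]), np.float64(0.59), 21.87)
True (array([-35.3, -11.7]), np.float64(43.6), array([-0.13,  0.58]), np.float64(-0.07), 22.12)
True (array([-35.4, -11.8]), np.float64(43.5), array([-0.05, -0.04]), np.float64(0.49), 22.36)
[-31.91279933 -30.72301399] [ 52.08610628 -36.03896756] 27
```

Run:
```python
from m import *
bot.move_l(T(-35,0,81.5),speed=.1)
bot.move_l(T(-35,0,150),speed=.15)
bot.move_l(T(-35,0,230),speed=.2)
bot.move_joints([1.217,.536,-.004,1.538,.003,1.067,-.071])
for n in("scene","top"):
    p,d=bot.snapshot(n); m=measure(n,p,d,C); print(m['rect'],R2.T@(m['rib']-C)*1000,m['blue'],R2.T@(m['blue']-C)*1000)
    cv2.imwrite(f"pics/f_{n}.png",p[:,:,::-1])
    p0=np.load(n+"_p.npy"); df=np.abs(cv2.blur(p,(5,5)).astype(int)-cv2.blur(p0,(5,5))).max(-1)>25
    k,_,st,_=cv2.connectedComponentsWithStats(df.astype(np.uint8)); print([s.tolist() for s in st[1:] if s[4]>8])
print(loc())
```

```text
((511.7444152832031, 184.42071533203125), (131.55224609375, 177.6808319091797), 67.9691162109375) [-30.64126494 -31.02124361] [0.54438528 0.13343426] [ 52.08610628 -36.03896756]
[[50, 97, 8, 5, 28], [30, 116, 10, 23, 91], [9, 127, 19, 25, 248], [0, 138, 7, 17, 95], [321, 175, 5, 12, 47], [327, 174, 5, 13, 48], [332, 175, 7, 15, 76], [314, 176, 7, 16, 75]]
((507.289794921875, 188.34628295898438), (131.45306396484375, 169.91709899902344), 67.88314819335938) [-37.30314476 -29.16058241] [0.54169597 0.13765343] [ 48.01716883 -33.12735095]
[[207, 206, 11, 17, 90], [215, 211, 11, 16, 104], [223, 213, 11, 18, 93], [548, 339, 12, 11, 107], [533, 346, 27, 26, 358]]
(array([ 8.000e-01, -8.721e+02]), np.float64(193.5), array([0.13, 0.38]), np.float64(0.08), 26.99)
```

View pics/f_top.png

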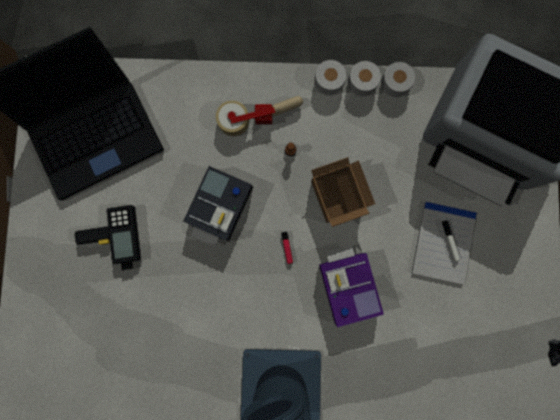

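The top view shows the printer where it was at (219,204), with the shutter shut at (222,217). Only the shutter and the gripper differ from the first pictures.

```bash
python3 -c "
from bench import bot
print(bot.job_done())"
```

```text
the job is handed in; nothing more can be done
None
```

I opened the shutter to its stop, held the red key at the bottom of its travel for about 1.3 s and released it, then shut the shutter to its stop; before-and-after pictures show the printer and everything else unmoved, and I handed the job in at about 27 s (no verdict was returned).

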